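# Nip a plywood shoe last in the length gauge

## Task

Take the size of the plywood shoe last on the wooden length gauge: lay the last sole down along the middle of the board, heel at the fixed stop and toe towards the sliding jaw, and let go of it. Then slide the jaw in until it presses lightly on the toe and the last is nipped between stop and jaw with no gap at either end, without forcing it. Leave it like that to be read, and do not disturb the other things on the crate.

Things in the scene. Friction and masses are not known exactly. Their poses are not given: they have to be found in the camera images.
- last: Plywood child's shoe last (foot form of light and dark plies), 170 mm long, 61 wide, 78 high, 0.17 to 0.35 kg, loose, standing on its flat sole on one side of the mat. Origin: on the sole plane, mid-length; x to the toe, z up. Heel and toe are round in plan (24 mm radius). The rear is tall: an ankle block with upright flat sides 40 mm apart, x -71 to -5, height 40 to 78 mm; the toe is 26 mm high.
- last_grip (a point): Middle of the last's ankle block: 36 mm behind the last's origin, 60 mm above its sole; the block is 40 mm wide there (along the last's y).
- last_heel (a point): Rearmost point of the last's heel, 85 mm behind its origin, 20 mm above the sole.
- last_toe (a point): Foremost point of the last's toe, 85 mm ahead of its origin and 4 mm to its +y side, 16 mm above the sole.
- gauge: Length gauge lying fast on the mat (it does not move): a light wooden board 310 x 84 mm, 14 mm thick, with a scale along one edge. It lies on the other side of the mat from the last. Origin: centre of the board's underside; x runs along the board from the fixed stop to the sliding jaw, away from the robot; z up; the board's top is at z = 14 mm.
- heel_stop: Fixed aluminium upright at the end of the board nearer the robot, 70 mm wide, 50 mm high above the board, 8 mm thick. Origin: on its face that looks to the jaw, at the foot of the face (gauge x = -140 mm), axes as the gauge.
- toe_jaw: Sliding aluminium upright, 70 mm wide, 46 mm high above the board, 8 mm thick, standing on the front of the slide. Origin: on its face that looks to the stop, at the foot of the face, axes as the gauge.
- slide (a joint): Travel of the slide that carries the jaw and the knob: the distance between the faces of stop and jaw in m (0 = jaw against stop, 0.225 = fully open). It starts open, 0.195 to 0.222. It slides with about 2 N of friction and stays where it is left.
- knob (a point): Middle of the upright black round knob on the slide, 25 mm diameter, 34 mm tall, on the centre line, 45 mm behind the jaw's face (to gauge +x). This point is 36 mm above the board's top; the knob's top is 14 mm higher, the saddle under the knob 30 mm lower.
- mat: Fixed hard dark grey silicone mat, 400 x 620 mm, 4 mm thick, under last, gauge, tin and brush. Origin: centre of its underside, on the crate's top.
- polish_tin: Bystander: flat steel tin, 85 mm diameter, 28 mm high, loose, near the robot between last and gauge. Origin: centre of its underside.
- brush: Bystander: black plastic brush, 150 x 48 x 38 mm, loose, bristles down, lying along its x, between last and gauge farther out. Origin: centre of its underside.
- hammer: Bystander: hammer, 260 mm long, loose, on the crate left of the mat. Origin: middle of its length, underside.
- glue_jar: Bystander: amber glass jar with black cap, 72 mm diameter, 95 mm high, loose, right of the mat. Origin: centre of its underside.
- heel_blocks: Bystander: black rubber heel block pair, 79 x 63 x 40 mm, loose, left of the mat. Origin: centre of its underside.
There are look-alikes about, which are no part of the job. Several things look just like the last: the one meant starts nearest to the robot's base.

How it is judged:
By the outcome, as a careful person would: the job done as asked, in the order asked, and still so for the second after the job is handed in, with the robot touching nothing.
It also fails if it takes over 48 s, if anything falls off the work surface, if the arm or the gripper's body presses on something with over 40 N, if the wrist force passes 120 N, or if a joint passes its speed limit or range.

## Robot

A 6-joint arm with a two-finger parallel gripper is mounted at the origin on the work surface. World frame = base frame: x ahead of the robot, y to its left, z up, the work surface at z = 0. Lengths are in m, angles in degrees, forces in N, time in s.
With the tool pointing down it reaches from about 0.275 to 0.85 m from the base axis. Payload 19 kg.
Tool frame: the origin (TCP) lies between the finger pads; the fingertips stand 19 mm ahead of it and the grasp point (between the pads) is the TCP; z points along the fingers, x is the direction in which the jaws open and shut, and the axes are right-handed (so a half turn about z gives the same grasp; the last joint's range is limited). The gripper opens to 85 mm and grips with 20 to 120 N. Pads are 22 mm wide; open, the fingers measure 114 mm over their backs; the gripper's body (76 mm by 85 mm) begins 54 mm behind the grasp point. The pads swing forward as they close: fully open they stand 13 mm farther back than shut.
Start: joints at [-82.964, 8.623, 82.357, -0, 89.026, -7.678], TCP at [0.146, -0.556, 0.226] pointing down, gripper open.
Joint ranges: [-160.23, 160.23], [-39.13, 120.54], [6.94, 153.29], [-79.49, 259.48], [9.18, 160.14], [-161.06, 161.06]. Speed limits (degrees/s): [108.29, 108.29, 127.2, 172.46, 172.46, 172.46].

## Interface

Orientations are given as a 3x3 rotation matrix whose columns are the frame's x, y, z axes.
In Python, from cell import get_obs, camera, camera_params, arm gives the robot as it stands.
- The arm moves only by the shell command python3 -m creep 'ROWS' [FORCE]. ROWS is JSON, a list of rows, each an object of numbers: "rx", "ry", "rz": the turn, a rotation vector about the tool's x, y, z in degrees; "x", "y", "z": the shift along the tool's x, y, z in mm; "grip": the finger opening in mm, from 0 to 85.4. A call has exactly 5 rows; each row is the pose to reach, as a shift and turn from the pose commanded when the call began, along the tool's axes at that moment; what a row does not reach only later rows make up. A row lasts 1/12 s, in which the tool goes at most 41.7 mm and 7.16 degrees, less where a joint would pass 70% of its speed; a pose out of reach is approached as far as the arm can. A call with a gripper value outside its range is refused whole. The fingers move at their own pace and stop on an object; FORCE is the grip in N (left out, the last holds). Time passes only in rows, so rows that repeat a pose let the fingers close, or fill a call up. It gives the time, the measured TCP pose, the force and the opening at its end, in the units of the state.
- get_obs(): the state, without advancing time (a new reading comes with each control period).
- camera(name): name is "scene" or "top"; returns (picture, depth): 420x560x3 uint8, red, green, blue; 420x560 float32, m along the optical axis (not along the pixel's ray), 0 where there is no reading.
- camera_params(name): a dict with "fx", "fy", "cx", "cy" (pixels), "T" (4x4, takes a point from camera to world coordinates). Camera axes: x right, y down, z forward; pixel columns grow to the right and rows downward; lengths in m; the calibration is good to about 2 mm. A picture is of the moment at which its call begins. camera_params takes no time and is no camera call.
- arm.hand_in(): hands the job in, once; it reports no verdict.
The state is a dict: "time_s": time; "joint_positions": joint angles; "dq": joint speeds; "effort": joint torques, N m; "position": TCP position; "tcp_rot": TCP orientation; "force": force on the tool from outside, world axes, zero at the start; "ft_torque": the same for the moment, N m; "width": opening from 0.0 (shut) to 1.0 (fully open).
Only numpy, scipy, OpenCV 4.12 (cv2) and the standard library are available. Lean on these libraries where they do the work, as an engineer would, in place of code of your own. Each camera call takes 0.05 s, during which the arm holds its last target. There are 200 camera calls.

## Working session

There is one attempt and no reset: what is moved stays moved. The work goes in short steps, Python scripts to look and compute and a shell command to move; the robot and the scene stay as the last step left them, time stands still between calls to the robot, and variables do not carry over. Pictures are saved under pics/ and viewed, about 8 in all and at most 12, crops included, and the job is handed in when it is done.

```bash
ls; mkdir -p pics; python3 - <<'E'
from cell import *
import cv2,numpy as np
for n in ("top","scene"):
    im,d=camera(n); p=camera_params(n)
    np.savez(f"pics/{n}0.npz",im=im,d=d,**{k:np.array(v) for k,v in p.items()})
    cv2.imwrite(f"pics/{n}0.png",im[:,:,::-1])
    print(n,{k:np.round(np.array(v),3).tolist() for k,v in p.items()})
o=get_obs();print(o)
E
```

```text
pics
top {'fx': 518.254, 'fy': 518.254, 'cx': 277.557, 'cy': 207.603, 'T': [[-0.01, -0.995, 0.1, 0.346], [-1.0, 0.008, -0.011, 0.119], [0.01, -0.1, -0.995, 1.607], [0.0, 0.0, 0.0, 1.0]]}
scene {'fx': 424.555, 'fy': 424.555, 'cx': 283.289, 'cy': 211.158, 'T': [[-0.642, 0.52, -0.564, 1.185], [0.767, 0.436, -0.471, 0.686], [0.001, -0.735, -0.679, 0.888], [0.0, 0.0, 0.0, 1.0]]}
{'time_s': 0.1, 'joint_positions': array([-8.29634104e+01,  8.64817204e+00,  8.23853653e+01,  5.41592497e-04,
        8.90279857e+01, -7.67725106e+00]), 'dq': array([ 0.07063859, -0.03672219, -0.13985752,  0.00234227,  0.01419381,
        0.02973527]), 'effort': array([ 5.92151555e-03, -7.14374185e+01, -5.71793818e+01,  2.42124929e-05,
        7.30484520e-03, -6.19377360e-06]), 'position': array([ 0.14600645, -0.5559338 ,  0.22526948]), 'tcp_rot': array([[ 2.53991371e-01, -9.67206477e-01, -1.22161452e-04],
       [-9.67205900e-01, -2.53991355e-01,  1.06685044e-03],
       [-1.06289261e-03, -1.52815529e-04, -9.99999423e-01]]), 'force': array([-0.34776819,  0.19607571, -0.00828804]), 'ft_torque': array([-0.06842183,  0.05982557,  0.00515535]), 'width': 1.0043163158880013}
```

View pics/top0.png

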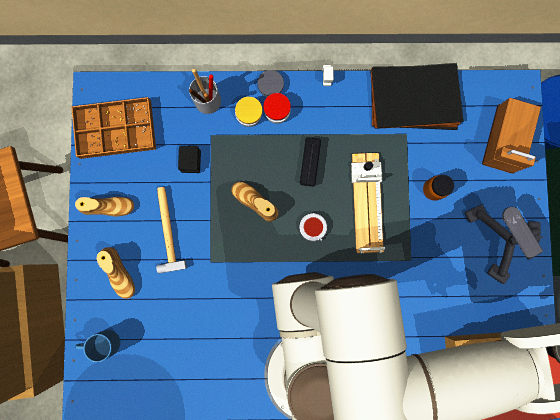

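View pics/scene0.png

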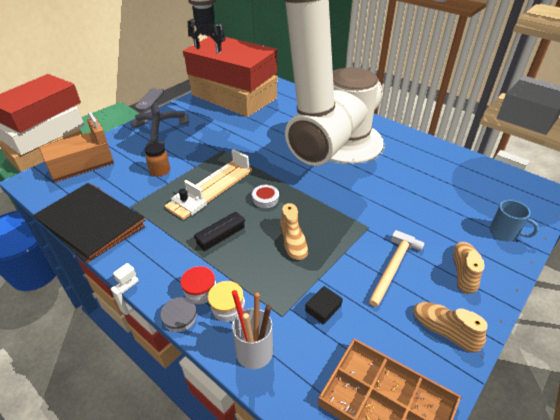

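Top view: the last candidates are at (255,200) on the mat, at (105,205), and at (115,272). Only the first stands on the mat, and it looks nearest to the base. I'll measure all three, plus the gauge at about (368,200), with its stop near (370,250), jaw near (366,175) and knob at (368,166).

```bash
cat > h.py <<'E'
import numpy as np,cv2
from cell import *
def load(f):
    z=np.load(f); return z['im'],z['d'],{k:z[k] for k in('fx','fy','cx','cy','T')}
def shot(n,f):
    im,d=camera(n);p=camera_params(n);np.savez(f"pics/{f}.npz",im=im,d=d,**{k:np.array(v) for k,v in p.items()});return im,d,p
def cloud(d,p):
    v,u=np.mgrid[:d.shape[0],:d.shape[1]]
    P=np.stack([(u-p['cx'])/p['fx']*d,(v-p['cy'])/p['fy']*d,d],-1)
    P=P@p['T'][:3,:3].T+p['T'][:3,3]; P[d<=0]=np.nan; return P
def rect(Q):
    c,s,a=cv2.minAreaRect((Q[:,:2]*1000).astype(np.float32)); return np.round([*c,*s,a],1), np.round(cv2.boxPoints((c,s,a)),0).tolist()
E
python3 - <<'E'
from h import *
for n in("top","scene"):
    im,d,p=load(f"pics/{n}0.npz");P=cloud(d,p);X,Y,Z=P[...,0],P[...,1],P[...,2]
    print(n)
    if n=="top":
        for u,v in((255,200),(105,205),(115,272)):
            q=P[v-4:v+5,u-4:u+5].reshape(-1,3);m=np.nanmedian(q,0);print('cand',(u,v),m.round(3),'dist',np.hypot(*m[:2]).round(3))
        for u,v in((230,250),(400,200),(240,150)):print('mat',P[v,u].round(4))
    # last region by world box
    L=(X>.28)&(X<.52)&(Y>.08)&(Y<.28)
    for lo,hi in((.012,.03),(.012,.09),(.074,.09),(.078,.09)):
        m=L&(Z>lo)&(Z<hi);print('last',lo,hi,m.sum(),rect(P[m]),np.nanmedian(Z[m]).round(4))
    G=(X>.22)&(X<.62)&(Y>-.16)&(Y<-.0)
    for lo,hi in((.013,.023),(.030,.046),(.046,.072),(.062,.072)):
        m=G&(Z>lo)&(Z<hi)
        k,lab=cv2.connectedComponents(m.astype(np.uint8))
        for i in range(1,k):
            q=lab==i
            if q.sum()>12: print('gauge',lo,q.sum(),rect(P[q]),np.median(Z[q]).round(4),P[q].mean(0).round(4))
    y0,x0=(120,200) if n=="top" else (130,140)
    cv2.imwrite(f"pics/{n}c.png",cv2.resize(im[y0:y0+150,x0:x0+200,::-1],None,fx=4,fy=4,interpolation=cv2.INTER_CUBIC))
E
```

```text
top
cand (255, 200) [0.523 0.168 0.077] dist 0.549
cand (105, 205) [0.514 0.618 0.056] dist 0.804
cand (115, 272) [0.314 0.582 0.061] dist 0.661
mat [0.3768 0.2484 0.0023]
mat [ 0.5276 -0.2822  0.0025]
mat [0.6883 0.2164 0.0101]
last 0.012 0.03 91 (array([431.3, 180.1, 195.6, 174.3,  88. ]), [[341.0, 85.0], [515.0, 79.0], [522.0, 275.0], [348.0, 281.0]]) 0.0137
last 0.012 0.09 472 (array([432.1, 179.8, 195.4, 176.6,  88.3]), [[341.0, 85.0], [517.0, 80.0], [523.0, 275.0], [347.0, 280.0]]) 0.0702
last 0.074 0.09 227 (array([498.4, 143.2,  63. ,  41.9,  88.3]), [[476.0, 112.0], [518.0, 111.0], [520.0, 174.0], [478.0, 175.0]]) 0.082
last 0.078 0.09 200 (array([498.2, 141.6,  59.4,  42.2,  89. ]), [[477.0, 112.0], [519.0, 112.0], [520.0, 171.0], [478.0, 172.0]]) 0.0824
gauge 0.013 441 (array([ 475.1, -148.6,  216.6,   28.2,    2.1]), [[366.0, -139.0], [367.0, -167.0], [584.0, -159.0], [583.0, -130.0]]) 0.0182 [ 0.4814 -0.1471  0.0182]
gauge 0.03 72 (array([593.6,  -9.7,  15.8,  49.1,  89.1]), [[569.0, -17.0], [618.0, -18.0], [618.0, -2.0], [569.0, -1.0]]) 0.0414 [ 0.5969 -0.0091  0.041 ]

[... 1322 characters left out ...]
.0, 1.0]]) 0.032 [ 0.4472 -0.0195  0.0321]
gauge 0.03 29 (array([ 593.5, -145. ,   15.3,   17.9,   26.3]), [[583.0, -140.0], [591.0, -156.0], [604.0, -150.0], [596.0, -134.0]]) 0.0368 [ 0.5915 -0.1461  0.0377]
gauge 0.03 54 (array([595.5,  -7.2,  14.9,  46.7,  85.2]), [[572.0, -13.0], [618.0, -17.0], [619.0, -2.0], [573.0, 2.0]]) 0.0408 [ 0.5969 -0.0062  0.0411]
gauge 0.046 35 (array([ 376.4, -151.3,   12.8,   17.2,    3.4]), [[369.0, -143.0], [371.0, -160.0], [383.0, -159.0], [382.0, -142.0]]) 0.0599 [ 0.3782 -0.1505  0.0586]
gauge 0.046 37 (array([ 587.1, -148.7,   20.8,   10.3,   83.5]), [[581.0, -158.0], [591.0, -160.0], [593.0, -139.0], [583.0, -138.0]]) 0.0583 [ 0.5885 -0.1481  0.0571]
```

View pics/topc.png

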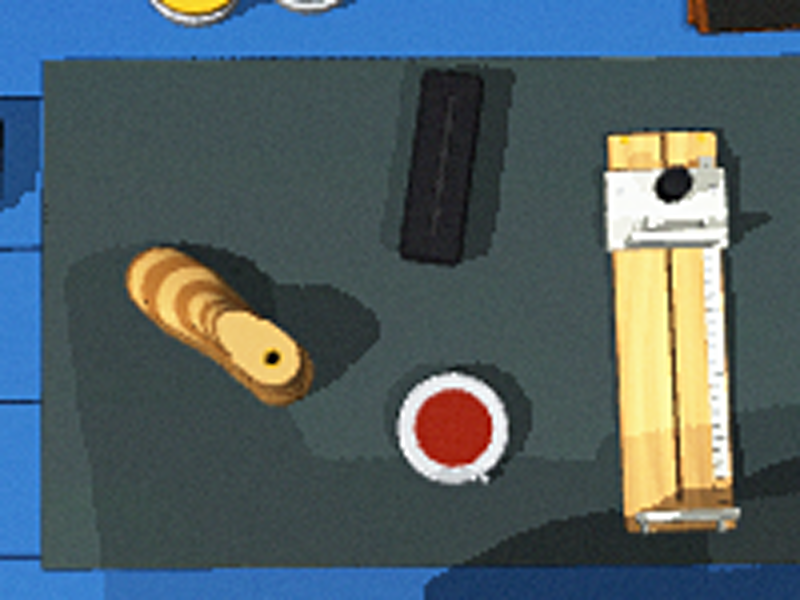

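The crop confirms the last on the mat: toe at about (233,188), ankle top at about (266,205), distance about 0.55 m against 0.66 and 0.80 for the others. The gauge's stop is at (372,250), the jaw at (367,179), and the knob at (368,166). I'll refine the measurements with pixel boxes.

```bash
cat >> h.py <<'E'
def comp(P,m,lab,mn=10):
    k,l=cv2.connectedComponents(m.astype(np.uint8))
    for i in range(1,k):
        q=l==i
        if q.sum()>mn: r=rect(P[q]);print(lab,q.sum(),r[0],r[1],'z',np.median(P[q][:,2]).round(4),'mean',(P[q].mean(0)*1000).round(1))
E
python3 - <<'E'
from h import *
for n in("top","scene"):
    im,d,p=load(f"pics/{n}0.npz");P=cloud(d,p);X,Y,Z=P[...,0],P[...,1],P[...,2]
    print(n)
    L=(X>.4)&(X<.64)&(Y>.08)&(Y<.28)
    for lo,hi in((.012,.095),(.077,.095)): comp(P,L&(Z>lo)&(Z<hi),f'last{lo}')
    G=(X>.33)&(X<.72)&(Y>-.23)&(Y<-.08)
    for lo,hi in((.013,.023),(.046,.075),(.058,.075),(.013,.075)):comp(P,G&(Z>lo)&(Z<hi),f'g{lo}',7)
    comp(P,(X>.4)&(X<.56)&(Y>-.06)&(Y<.08)&(Z>.01),'tin',30)
    comp(P,(X>.52)&(X<.8)&(Y>-.06)&(Y<.08)&(Z>.02),'brush',30)
E
```

```text
top
last0.012 883 [529.2 168.  170.8  64.6  53.9] [[453.0, 118.0], [505.0, 80.0], [606.0, 218.0], [553.0, 256.0]] z 0.0498 mean [524.2 171.9  55. ]
last0.077 249 [504.1 142.6  70.3  39.7  51.8] [[467.0, 127.0], [498.0, 103.0], [541.0, 158.0], [510.0, 182.0]] z 0.0822 mean [503.1 140.7  82.5]
g0.013 243 [ 639.7 -177.3   90.7   70.5   89.1] [[604.0, -222.0], [674.0, -223.0], [676.0, -133.0], [605.0, -131.0]] z 0.0184 mean [ 656.  -176.9   18.4]
g0.013 12 [ 626.3 -150.3    6.9   18.8   88.6] [[617.0, -154.0], [636.0, -154.0], [636.0, -147.0], [617.0, -147.0]] z 0.0215 mean [ 626.8 -149.7   20.8]
g0.013 54 [ 610.9 -177.    27.9   53.5   13.7] [[591.0, -154.0], [604.0, -206.0], [631.0, -200.0], [618.0, -148.0]] z 0.0206 mean [ 612.8 -179.7   20.1]
g0.013 14 [ 609.5 -140.4   12.4   25.    62.2] [[596.0, -140.0], [618.0, -152.0], [623.0, -141.0], [601.0, -129.0]] z 0.0212 mean [ 608.4 -138.6   21.2]
g0.013 1495 [ 476.2 -178.2  216.6   87.5    2.1] [[366.0, -139.0], [370.0, -226.0], [586.0, -218.0], [583.0, -130.0]] z 0.018 mean [ 480.8 -177.1   18. ]
g0.013 38 [ 369.5 -181.6   49.3    6.2  
[... 2748 characters left out ...]
 -138.0], [583.0, -206.0], [593.0, -206.0], [592.0, -138.0]] z 0.0626 mean [ 588.4 -172.3   62.3]
g0.058 50 [ 628.5 -173.5   23.1   21.6   50.1] [[613.0, -175.0], [629.0, -189.0], [644.0, -172.0], [628.0, -158.0]] z 0.0661 mean [ 630.5 -171.2   65.3]
g0.013 1952 [ 5.207e+02 -1.733e+02  3.159e+02  9.550e+01  3.000e-01] [[363.0, -126.0], [363.0, -222.0], [679.0, -220.0], [678.0, -125.0]] z 0.0192 mean [ 527.3 -170.3   26.4]
tin 482 [447.   -4.8  88.5  81.6  40.4] [[387.0, -3.0], [440.0, -65.0], [507.0, -7.0], [454.0, 55.0]] z 0.0309 mean [452.2   0.7  28.9]
brush 793 [646.9   1.2  51.6 149.5  81. ] [[569.0, -13.0], [717.0, -36.0], [725.0, 15.0], [577.0, 38.0]] z 0.0403 mean [651.6   6.3  38.4]
```

```bash
python3 -m creep '[{"x":-29,"y":-26,"grip":85},{"x":-58,"y":-52,"grip":85},{"x":-88,"y":-78,"grip":85},{"x":-117,"y":-105,"grip":85},{"x":-146,"y":-131,"grip":85}]' 40
python3 -m creep '[{"x":-29,"y":-26,"grip":85},{"x":-58,"y":-52,"grip":85},{"x":-88,"y":-78,"grip":85},{"x":-117,"y":-105,"grip":85},{"x":-146,"y":-131,"grip":85}]'
```

```text
$[0]: bad value
$[0]: bad value
```

```bash
python3 -m creep '[{"rx":0,"ry":0,"rz":0,"x":-29,"y":-26,"z":0,"grip":85},{"rx":0,"ry":0,"rz":0,"x":-58,"y":-52,"z":0,"grip":85},{"rx":0,"ry":0,"rz":0,"x":-88,"y":-78,"z":0,"grip":85},{"rx":0,"ry":0,"rz":0,"x":-117,"y":-105,"z":0,"grip":85},{"rx":0,"ry":0,"rz":0,"x":-146,"y":-131,"z":0,"grip":85}]' 40
```

```text
time_s: 0.52
position: [0.236, -0.3798, 0.2254]
tcp_rot: [[0.253, -0.967, -0.0], [-0.967, -0.253, 0.001], [-0.001, -0.0, -1.0]]
force: [1.2, -0.2, 1.1]
width: 0.997
```

```bash
python3 -m creep '[{"rx":0,"ry":0,"rz":0,"x":-29,"y":-26,"z":0,"grip":85},{"rx":0,"ry":0,"rz":0,"x":-58,"y":-52,"z":0,"grip":85},{"rx":0,"ry":0,"rz":0,"x":-88,"y":-78,"z":0,"grip":85},{"rx":0,"ry":0,"rz":0,"x":-117,"y":-105,"z":0,"grip":85},{"rx":0,"ry":0,"rz":0,"x":-146,"y":-131,"z":0,"grip":85}]'
python3 -m creep '[{"rx":0,"ry":0,"rz":0,"x":-29,"y":-26,"z":0,"grip":85},{"rx":0,"ry":0,"rz":0,"x":-58,"y":-52,"z":0,"grip":85},{"rx":0,"ry":0,"rz":0,"x":-88,"y":-78,"z":0,"grip":85},{"rx":0,"ry":0,"rz":0,"x":-117,"y":-105,"z":0,"grip":85},{"rx":0,"ry":0,"rz":0,"x":-146,"y":-131,"z":0,"grip":85}]'
python3 -m creep '[{"rx":0,"ry":0,"rz":-5,"x":-29,"y":-26,"z":0,"grip":85},{"rx":0,"ry":0,"rz":-11,"x":-58,"y":-52,"z":0,"grip":85},{"rx":0,"ry":0,"rz":-17,"x":-88,"y":-78,"z":0,"grip":85},{"rx":0,"ry":0,"rz":-23,"x":-117,"y":-105,"z":0,"grip":85},{"rx":0,"ry":0,"rz":-29,"x":-146,"y":-131,"z":0,"grip":85}]'
python3 - <<'E'
from h import *
o=get_obs();print(o['position'],np.degrees(np.arctan2(o['tcp_rot'][1,0],o['tcp_rot'][0,0])),o['joint_positions'].round(1))
R=o['tcp_rot'];t=np.array([.5045,.1425,.064]);print('tool delta mm',(R.T@(t-o['position'])*1000).round(1))
E
```

```text
time_s: 0.93
position: [0.3255, -0.2053, 0.2258]
tcp_rot: [[0.254, -0.967, 0.0], [-0.967, -0.254, -0.0], [0.0, -0.0, -1.0]]
force: [0.8, -0.8, 0.7]
width: 0.998
time_s: 1.35
position: [0.4152, -0.0305, 0.2259]
tcp_rot: [[0.254, -0.967, 0.0], [-0.967, -0.254, -0.0], [0.0, -0.0, -1.0]]
force: [0.9, -2.3, -0.0]
width: 0.993
time_s: 1.77
position: [0.5049, 0.1441, 0.2256]
tcp_rot: [[0.695, -0.719, -0.0], [-0.719, -0.695, 0.0], [-0.0, 0.0, -1.0]]
force: [-0.6, -2.6, 0.7]
width: 0.999
[0.50487185 0.14407278 0.22555327] -45.96168150184449 [ 7.5  2.6 88.9  0.  88.4 53.5]
tool delta mm [  0.9   1.3 161.6]
```

```bash
python3 -m creep '[{"rx":0,"ry":0,"rz":-4.5,"x":0,"y":0,"z":20,"grip":85},{"rx":0,"ry":0,"rz":-8.7,"x":1,"y":1,"z":45,"grip":85},{"rx":0,"ry":0,"rz":-8.7,"x":1,"y":1,"z":70,"grip":85},{"rx":0,"ry":0,"rz":-8.7,"x":1,"y":1,"z":90,"grip":85},{"rx":0,"ry":0,"rz":-8.7,"x":1,"y":1,"z":105,"grip":85}]'
python3 - <<'E'
from h import *
o=get_obs();R=o['tcp_rot'];t=np.array([.5045,.1425,.064]);print('tool delta mm',(R.T@(t-o['position'])*1000).round(1),np.degrees(np.arctan2(R[1,0],R[0,0])))
im,d,p=shot("scene","s1");a=im[130:290,190:400,::-1];b=shot("top","t1")[0][120:280,190:400,::-1]
cv2.imwrite("pics/v1.png",cv2.resize(np.hstack([a,b]),None,fx=1.9,fy=1.9,interpolation=cv2.INTER_CUBIC))
E
```

```text
time_s: 2.18
position: [0.5036, 0.1404, 0.1186]
tcp_rot: [[0.793, -0.61, -0.002], [-0.61, -0.793, -0.0], [-0.002, 0.002, -1.0]]
force: [-0.7, -0.2, 0.2]
width: 0.994
tool delta mm [-0.5 -2.3 54.6] -37.57069351544849
```

View pics/v1.png

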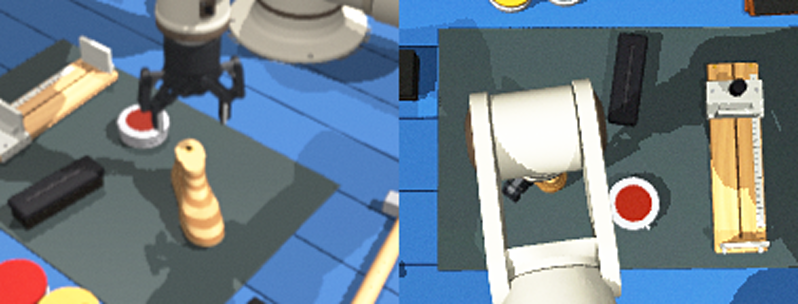

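The gripper hovers over the ankle block with its fingers straddling it (scene crop, last at about (190,160), fingers at (150,110) and (230,110)). Next I'll descend and grip.

```bash
python3 -m creep '[{"rx":0,"ry":0,"rz":0,"x":-0.5,"y":-2,"z":15,"grip":85},{"rx":0,"ry":0,"rz":0,"x":-0.5,"y":-2,"z":30,"grip":85},{"rx":0,"ry":0,"rz":0,"x":-0.5,"y":-2,"z":45,"grip":85},{"rx":0,"ry":0,"rz":0,"x":-0.5,"y":-2,"z":53,"grip":85},{"rx":0,"ry":0,"rz":0,"x":-0.5,"y":-2,"z":53,"grip":60}]'
python3 -m creep '[{"rx":0,"ry":0,"rz":0,"x":0,"y":0,"z":0,"grip":30},{"rx":0,"ry":0,"rz":0,"x":0,"y":0,"z":0,"grip":30},{"rx":0,"ry":0,"rz":0,"x":0,"y":0,"z":0,"grip":30},{"rx":0,"ry":0,"rz":0,"x":0,"y":0,"z":0,"grip":30},{"rx":0,"ry":0,"rz":0,"x":0,"y":0,"z":0,"grip":30}]' 40
```

```text
time_s: 2.7
position: [0.5049, 0.1422, 0.0671]
tcp_rot: [[0.792, -0.61, -0.002], [-0.61, -0.792, -0.0], [-0.001, 0.001, -1.0]]
force: [0.4, -0.2, 0.4]
width: 0.878
time_s: 3.12
position: [0.5059, 0.1424, 0.0692]
tcp_rot: [[0.792, -0.61, 0.002], [-0.61, -0.792, 0.0], [0.001, -0.001, -1.0]]
force: [-2.4, -0.6, 8.7]
width: 0.453
```

```bash
python3 -m creep '[{"rx":0,"ry":0,"rz":0,"x":0,"y":0,"z":0,"grip":30},{"rx":0,"ry":0,"rz":0,"x":0,"y":0,"z":-5,"grip":30},{"rx":0,"ry":0,"rz":0,"x":0,"y":0,"z":-20,"grip":30},{"rx":0,"ry":0,"rz":0,"x":0,"y":0,"z":-50,"grip":30},{"rx":0,"ry":0,"rz":0,"x":0,"y":0,"z":-85,"grip":30}]' 60
python3 -m creep '[{"rx":0,"ry":0,"rz":0,"x":0,"y":0,"z":-20,"grip":30},{"rx":0,"ry":0,"rz":0,"x":0,"y":0,"z":-30,"grip":30},{"rx":0,"ry":0,"rz":0,"x":0,"y":0,"z":-30,"grip":30},{"rx":0,"ry":0,"rz":0,"x":0,"y":0,"z":-30,"grip":30},{"rx":0,"ry":0,"rz":0,"x":0,"y":0,"z":-30,"grip":30}]'
python3 - <<'E'
from h import *
o=get_obs();R=o['tcp_rot'];print(o['position'],o['force'],o['ft_torque'].round(2),np.degrees(np.arctan2(R[1,0],R[0,0])))
im,d,p=shot("scene","s2");cv2.imwrite("pics/v2.png",cv2.resize(im[90:290,190:400,::-1],None,fx=2.8,fy=2.8,interpolation=cv2.INTER_CUBIC))
P=cloud(d,p);X,Y,Z=P[...,0],P[...,1],P[...,2]
comp(P,(X>.4)&(X<.66)&(Y>.08)&(Y<.3)&(Z>.07)&(Z<.2),'last',30)
E
```

```text
time_s: 3.53
position: [0.5043, 0.1422, 0.153]
tcp_rot: [[0.792, -0.61, -0.003], [-0.61, -0.792, -0.0], [-0.002, 0.002, -1.0]]
force: [0.3, 0.4, -2.6]
width: 0.446
time_s: 3.95
position: [0.5047, 0.1422, 0.1811]
tcp_rot: [[0.792, -0.61, -0.002], [-0.61, -0.792, -0.0], [-0.002, 0.002, -1.0]]
force: [-0.3, 0.1, -3.3]
width: 0.444
[0.50466435 0.14219866 0.18113442] [-0.31878696  0.14868809 -3.31444606] [-0.1   0.09  0.04] -37.587579467809995
last 1130 [528.1 175.1 160.3  61.8  52.6] [[455.0, 130.0], [504.0, 93.0], [601.0, 220.0], [552.0, 258.0]] z 0.1566 mean [539.1 181.6 161.5]
```

View pics/v2.png

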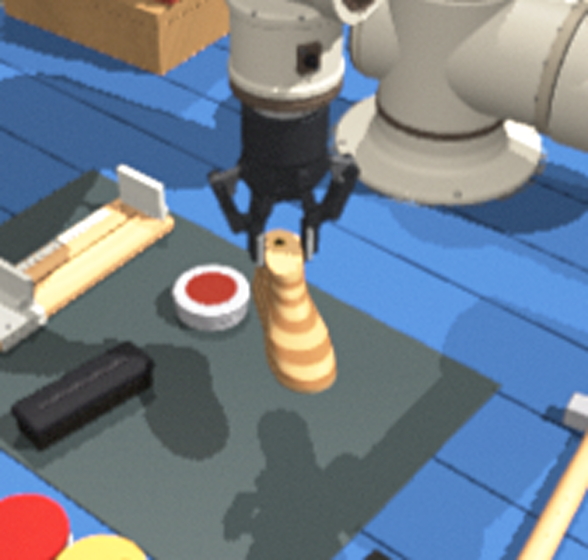

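Held cleanly, weight about 3.3 N; the toe points to the lower right of the crop. Next I'll carry it over to the gauge.

```bash
python3 -m creep '[{"rx":0,"ry":0,"rz":4,"x":12,"y":24,"z":0,"grip":30},{"rx":0,"ry":0,"rz":9,"x":26,"y":53,"z":0,"grip":30},{"rx":0,"ry":0,"rz":14,"x":41,"y":85,"z":0,"grip":30},{"rx":0,"ry":0,"rz":19.5,"x":57,"y":117,"z":0,"grip":30},{"rx":0,"ry":0,"rz":25.5,"x":71,"y":147,"z":0,"grip":30}]'
python3 - <<'E'
from h import *
o=get_obs();R=o['tcp_rot'];t=np.array([.4385,-.1773,.181]);print('tool delta mm',(R.T@(t-o['position'])*1000).round(1),np.degrees(np.arctan2(R[1,0],R[0,0])))
E
```

```text
time_s: 4.42
position: [0.4708, -0.019, 0.1815]
tcp_rot: [[0.449, -0.894, -0.002], [-0.894, -0.449, 0.0], [-0.001, 0.002, -1.0]]
force: [0.9, -0.3, -3.8]
width: 0.443
tool delta mm [127.  100.    0.5] -63.32181787677904
```

```bash
python3 -m creep '[{"rx":0,"ry":0,"rz":5.5,"x":30,"y":24,"z":0,"grip":30},{"rx":0,"ry":0,"rz":11,"x":60,"y":47,"z":0,"grip":30},{"rx":0,"ry":0,"rz":17,"x":90,"y":71,"z":0,"grip":30},{"rx":0,"ry":0,"rz":22,"x":115,"y":91,"z":0,"grip":30},{"rx":0,"ry":0,"rz":25.4,"x":127,"y":100,"z":0,"grip":30}]'
python3 -m creep '[{"rx":0,"ry":0,"rz":0,"x":0,"y":0,"z":2,"grip":30},{"rx":0,"ry":0,"rz":0,"x":0,"y":0,"z":8,"grip":30},{"rx":0,"ry":0,"rz":0,"x":0,"y":0,"z":15,"grip":30},{"rx":0,"ry":0,"rz":0,"x":0,"y":0,"z":20,"grip":30},{"rx":0,"ry":0,"rz":0,"x":0,"y":0,"z":20,"grip":30}]'
python3 - <<'E'
from h import *
o=get_obs();R=o['tcp_rot'];t=np.array([.4385,-.1773,.084]);print('tool delta mm',(R.T@(t-o['position'])*1000).round(1),np.degrees(np.arctan2(R[1,0],R[0,0])))
im,d,p=shot("scene","s3");a=im[90:260,150:320,::-1];it,dt,pt=shot("top","t3");b=it[120:290,290:460,::-1]
cv2.imwrite("pics/v3.png",cv2.resize(np.hstack([a,b]),None,fx=2.3,fy=2.3,interpolation=cv2.INTER_CUBIC))
P=cloud(d,p);X,Y,Z=P[...,0],P[...,1],P[...,2]
m=(X>.37)&(X<.545)&(abs(Y+.177)<.06)&(Z>.085)&(Z<.2)
comp(P,m,'last',30)
Q=P[m]
for x in range(440,530,10):
    q=Q[(abs(Q[:,0]*1000-x)<5)]
    if len(q):print(x,len(q),'z',(np.percentile(q[:,2],[2,98])*1000).round(0),'y',(np.percentile(q[:,1],[2,98])*1000).round(0))
print('front x',(np.percentile(Q[:,0],99.5)*1000))
E
```

```text
time_s: 4.83
position: [0.4388, -0.179, 0.1815]
tcp_rot: [[0.019, -1.0, -0.002], [-1.0, -0.019, 0.0], [-0.0, 0.002, -1.0]]
force: [0.1, 1.1, -2.2]
width: 0.443
time_s: 5.25
position: [0.4398, -0.1749, 0.1611]
tcp_rot: [[0.028, -1.0, -0.002], [-1.0, -0.028, 0.001], [-0.001, 0.002, -1.0]]
force: [-0.4, -0.2, -3.0]
width: 0.445
tool delta mm [ 2.5  1.2 77.1] -88.3847178637548
last 1025 [ 470.2 -173.1   69.3  148.3   88.9] [[395.0, -206.0], [544.0, -209.0], [545.0, -140.0], [397.0, -137.0]] z 0.1357 mean [ 472.6 -159.2  141.1]
440 115 z [102. 198.] y [-196. -140.]
450 131 z [104. 198.] y [-202. -141.]
460 74 z [ 97. 175.] y [-183. -147.]
470 78 z [100. 175.] y [-179. -146.]
480 73 z [100. 165.] y [-181. -145.]
490 65 z [100. 152.] y [-183. -143.]
500 66 z [100. 148.] y [-191. -140.]
510 66 z [ 99. 140.] y [-191. -140.]
520 67 z [ 94. 135.] y [-194. -140.]
front x 544.0987219218152
```

View pics/v3.png

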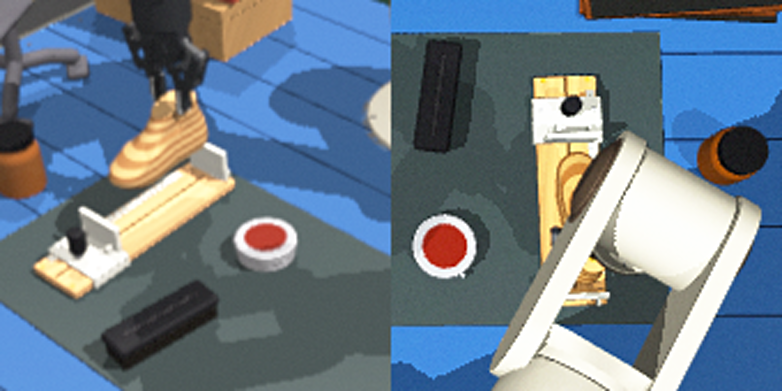

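Scene crop: the last hangs above the board between the stop (210,160) and the jaw (100,235), toe towards the jaw and centred on the board. Lowering it now.

```bash
python3 -m creep '[{"rx":0,"ry":0,"rz":0.3,"x":2.5,"y":1,"z":10,"grip":30},{"rx":0,"ry":0,"rz":0.3,"x":2.5,"y":1,"z":25,"grip":30},{"rx":0,"ry":0,"rz":0.3,"x":2.5,"y":1,"z":40,"grip":30},{"rx":0,"ry":0,"rz":0.3,"x":2.5,"y":1,"z":55,"grip":30},{"rx":0,"ry":0,"rz":0.3,"x":2.5,"y":1,"z":65,"grip":30}]'
python3 -m creep '[{"rx":0,"ry":0,"rz":0,"x":0,"y":0,"z":3,"grip":30},{"rx":0,"ry":0,"rz":0,"x":0,"y":0,"z":6,"grip":30},{"rx":0,"ry":0,"rz":0,"x":0,"y":0,"z":8,"grip":30},{"rx":0,"ry":0,"rz":0,"x":0,"y":0,"z":9,"grip":30},{"rx":0,"ry":0,"rz":0,"x":0,"y":0,"z":9,"grip":30}]'
python3 - <<'E'
from h import *
o=get_obs();print(o['position'],o['force'],o['ft_torque'])
im,d,p=shot("scene","s4");P=cloud(d,p);X,Y,Z=P[...,0],P[...,1],P[...,2]
m=(X>.45)&(X<.578)&(abs(Y+.177)<.05)&(Z>.025)&(Z<.065);Q=P[m]
for x in range(480,580,8):
    q=Q[abs(Q[:,0]*1000-x)<4]
    if len(q)>3:print(x,len(q),'z',(np.percentile(q[:,2],[2,98])*1000).round(0),'y',(np.percentile(q[:,1],[2,98])*1000).round(0))
E
```

```text
time_s: 5.77
position: [0.4388, -0.1782, 0.0961]
tcp_rot: [[0.021, -1.0, -0.001], [-1.0, -0.021, 0.001], [-0.001, 0.001, -1.0]]
force: [0.3, -0.5, -2.1]
width: 0.441
time_s: 6.18
position: [0.4395, -0.1786, 0.0891]
tcp_rot: [[0.021, -1.0, 0.001], [-1.0, -0.021, -0.0], [0.0, -0.001, -1.0]]
force: [-0.0, 1.0, -3.1]
width: 0.441
[ 0.4394606  -0.17861839  0.08912572] [-0.02219037  0.98903062 -3.11266447] [-0.00436787  0.06307365 -0.00618648]
480 22 z [28. 64.] y [-157. -147.]
488 19 z [31. 64.] y [-157. -145.]
496 23 z [28. 65.] y [-197. -145.]
504 29 z [28. 65.] y [-193. -144.]
512 40 z [28. 65.] y [-196. -144.]
520 49 z [27. 63.] y [-193. -145.]
528 47 z [30. 61.] y [-195. -145.]
536 45 z [33. 60.] y [-195. -148.]
544 43 z [32. 54.] y [-191. -150.]
552 37 z [31. 52.] y [-188. -155.]
560 7 z [35. 44.] y [-177. -163.]
```

```bash
python3 -m creep '[{"rx":0,"ry":0,"rz":0,"x":0,"y":0,"z":1,"grip":30},{"rx":0,"ry":0,"rz":0,"x":0,"y":0,"z":2,"grip":30},{"rx":0,"ry":0,"rz":0,"x":0,"y":0,"z":3,"grip":30},{"rx":0,"ry":0,"rz":0,"x":0,"y":0,"z":3,"grip":30},{"rx":0,"ry":0,"rz":0,"x":0,"y":0,"z":3,"grip":30}]'
python3 -m creep '[{"rx":0,"ry":0,"rz":0,"x":0,"y":0,"z":0.5,"grip":30},{"rx":0,"ry":0,"rz":0,"x":0,"y":0,"z":1,"grip":30},{"rx":0,"ry":0,"rz":0,"x":0,"y":0,"z":1.5,"grip":30},{"rx":0,"ry":0,"rz":0,"x":0,"y":0,"z":1.5,"grip":30},{"rx":0,"ry":0,"rz":0,"x":0,"y":0,"z":1.5,"grip":30}]'
```

```text
time_s: 6.65
position: [0.4393, -0.1785, 0.0858]
tcp_rot: [[0.021, -1.0, -0.0], [-1.0, -0.021, 0.0], [-0.0, 0.0, -1.0]]
force: [0.2, -0.1, -2.6]
width: 0.443
time_s: 7.07
position: [0.4393, -0.1785, 0.0843]
tcp_rot: [[0.021, -1.0, -0.0], [-1.0, -0.021, 0.0], [-0.0, 0.0, -1.0]]
force: [-1.2, 0.2, -2.6]
width: 0.446
```

```bash
python3 -m creep '[{"rx":0,"ry":0,"rz":0,"x":-0.5,"y":0,"z":0.5,"grip":30},{"rx":0,"ry":0,"rz":0,"x":-1,"y":0,"z":1,"grip":30},{"rx":0,"ry":0,"rz":0,"x":-1,"y":0,"z":1.5,"grip":30},{"rx":0,"ry":0,"rz":0,"x":-1,"y":0,"z":1.5,"grip":30},{"rx":0,"ry":0,"rz":0,"x":-1,"y":0,"z":1.5,"grip":30}]'
python3 -m creep '[{"rx":0,"ry":0,"rz":0,"x":0,"y":0,"z":0.5,"grip":30},{"rx":0,"ry":0,"rz":0,"x":0,"y":0,"z":1,"grip":30},{"rx":0,"ry":0,"rz":0,"x":0,"y":0,"z":1,"grip":30},{"rx":0,"ry":0,"rz":0,"x":0,"y":0,"z":1,"grip":30},{"rx":0,"ry":0,"rz":0,"x":0,"y":0,"z":1,"grip":30}]'
```

```text
time_s: 7.48
position: [0.4393, -0.1777, 0.0834]
tcp_rot: [[0.021, -1.0, 0.0], [-1.0, -0.021, -0.0], [0.0, -0.0, -1.0]]
force: [-5.1, 0.7, 7.7]
width: 0.444
time_s: 7.9
position: [0.4393, -0.1776, 0.0833]
tcp_rot: [[0.021, -1.0, 0.001], [-1.0, -0.021, -0.001], [0.001, -0.001, -1.0]]
force: [-11.0, 4.5, 23.8]
width: 0.446
```

```bash
python3 -m creep '[{"rx":0,"ry":0,"rz":0,"x":0,"y":0,"z":-1,"grip":30},{"rx":0,"ry":0,"rz":0,"x":0,"y":1,"z":-2,"grip":30},{"rx":0,"ry":0,"rz":0,"x":0,"y":3,"z":-2,"grip":30},{"rx":0,"ry":0,"rz":0,"x":0,"y":5,"z":-2,"grip":30},{"rx":0,"ry":0,"rz":0,"x":0,"y":5,"z":-2,"grip":30}]'
python3 -m creep '[{"rx":0,"ry":0,"rz":0,"x":0,"y":0.5,"z":0,"grip":30},{"rx":0,"ry":0,"rz":0,"x":0,"y":1,"z":0,"grip":30},{"rx":0,"ry":0,"rz":0,"x":0,"y":1.5,"z":0,"grip":30},{"rx":0,"ry":0,"rz":0,"x":0,"y":1.5,"z":0,"grip":30},{"rx":0,"ry":0,"rz":0,"x":0,"y":1.5,"z":0,"grip":30}]'
```

```text
time_s: 8.32
position: [0.4338, -0.1776, 0.0836]
tcp_rot: [[0.021, -1.0, -0.0], [-1.0, -0.021, 0.0], [-0.0, 0.0, -1.0]]
force: [-1.8, 0.4, -0.2]
width: 0.444
time_s: 8.73
position: [0.4327, -0.1776, 0.0838]
tcp_rot: [[0.021, -1.0, -0.0], [-1.0, -0.021, 0.0], [-0.0, 0.0, -1.0]]
force: [-0.6, -0.4, -1.3]
width: 0.439
```

```bash
python3 -m creep '[{"rx":0,"ry":0,"rz":0,"x":0,"y":0.5,"z":0,"grip":30},{"rx":0,"ry":0,"rz":0,"x":0,"y":1,"z":0,"grip":30},{"rx":0,"ry":0,"rz":0,"x":0,"y":1,"z":0,"grip":30},{"rx":0,"ry":0,"rz":0,"x":0,"y":1,"z":0,"grip":30},{"rx":0,"ry":0,"rz":0,"x":0,"y":1,"z":0,"grip":30}]'
python3 -m creep '[{"rx":0,"ry":0,"rz":0,"x":0,"y":0.5,"z":0,"grip":30},{"rx":0,"ry":0,"rz":0,"x":0,"y":1,"z":0,"grip":30},{"rx":0,"ry":0,"rz":0,"x":0,"y":1,"z":0,"grip":30},{"rx":0,"ry":0,"rz":0,"x":0,"y":1,"z":0,"grip":30},{"rx":0,"ry":0,"rz":0,"x":0,"y":1,"z":0,"grip":30}]'
```

```text
time_s: 9.15
position: [0.4317, -0.1777, 0.0838]
tcp_rot: [[0.021, -1.0, -0.0], [-1.0, -0.021, 0.0], [-0.0, 0.0, -1.0]]
force: [-0.8, 0.5, -1.7]
width: 0.442
time_s: 9.57
position: [0.4307, -0.1777, 0.0838]
tcp_rot: [[0.021, -1.0, -0.0], [-1.0, -0.021, 0.0], [-0.0, 0.0, -1.0]]
force: [-1.4, 1.2, -3.6]
width: 0.444
```

```bash
python3 -m creep '[{"rx":0,"ry":0,"rz":0,"x":0,"y":0.5,"z":0,"grip":30},{"rx":0,"ry":0,"rz":0,"x":0,"y":1,"z":0,"grip":30},{"rx":0,"ry":0,"rz":0,"x":0,"y":1,"z":0,"grip":30},{"rx":0,"ry":0,"rz":0,"x":0,"y":1,"z":0,"grip":30},{"rx":0,"ry":0,"rz":0,"x":0,"y":1,"z":0,"grip":30}]'
python3 -m creep '[{"rx":0,"ry":0,"rz":0,"x":0,"y":0.5,"z":0,"grip":30},{"rx":0,"ry":0,"rz":0,"x":0,"y":1,"z":0,"grip":30},{"rx":0,"ry":0,"rz":0,"x":0,"y":1,"z":0,"grip":30},{"rx":0,"ry":0,"rz":0,"x":0,"y":1,"z":0,"grip":30},{"rx":0,"ry":0,"rz":0,"x":0,"y":1,"z":0,"grip":30}]'
```

```text
time_s: 9.98
position: [0.4301, -0.1778, 0.084]
tcp_rot: [[0.021, -1.0, 0.001], [-1.0, -0.021, -0.0], [0.0, -0.001, -1.0]]
force: [5.5, 0.3, 0.1]
width: 0.445
time_s: 10.4
position: [0.4297, -0.1779, 0.0844]
tcp_rot: [[0.021, -1.0, 0.002], [-1.0, -0.021, -0.0], [0.0, -0.002, -1.0]]
force: [9.3, 2.0, 1.3]
width: 0.445
```

The heel touches the stop (Fx +9 N). I'll relax slightly, release and lift.

```bash
python3 -m creep '[{"rx":0,"ry":0,"rz":0,"x":0,"y":-0.7,"z":0.3,"grip":30},{"rx":0,"ry":0,"rz":0,"x":0,"y":-0.7,"z":0.3,"grip":30},{"rx":0,"ry":0,"rz":0,"x":0,"y":-0.7,"z":0.3,"grip":50},{"rx":0,"ry":0,"rz":0,"x":0,"y":-0.7,"z":0.3,"grip":75},{"rx":0,"ry":0,"rz":0,"x":0,"y":-0.7,"z":0.3,"grip":80}]'
python3 -m creep '[{"rx":0,"ry":0,"rz":0,"x":0,"y":0,"z":0,"grip":80},{"rx":0,"ry":0,"rz":0,"x":0,"y":0,"z":0,"grip":80},{"rx":0,"ry":0,"rz":0,"x":0,"y":0,"z":0,"grip":80},{"rx":0,"ry":0,"rz":0,"x":0,"y":0,"z":-15,"grip":80},{"rx":0,"ry":0,"rz":0,"x":0,"y":0,"z":-40,"grip":80}]'
python3 -m creep '[{"rx":0,"ry":0,"rz":0,"x":0,"y":-20,"z":-25,"grip":30},{"rx":0,"ry":0,"rz":0,"x":0,"y":-55,"z":-30,"grip":0},{"rx":0,"ry":0,"rz":0,"x":0,"y":-95,"z":-30,"grip":0},{"rx":0,"ry":0,"rz":0,"x":0,"y":-135,"z":-30,"grip":0},{"rx":0,"ry":0,"rz":0,"x":0,"y":-175,"z":-30,"grip":0}]' 20
python3 -m creep '[{"rx":0,"ry":0,"rz":0,"x":0,"y":-30,"z":0,"grip":0},{"rx":0,"ry":0,"rz":0,"x":0,"y":-55,"z":0,"grip":0},{"rx":0,"ry":0,"rz":0,"x":0,"y":-64,"z":0,"grip":0},{"rx":0,"ry":0,"rz":0,"x":0,"y":-64,"z":0,"grip":0},{"rx":0,"ry":0,"rz":0,"x":0,"y":-64,"z":0,"grip":0}]'
python3 - <<'E'
from h import *
o=get_obs();R=o['tcp_rot']
im,d,p=shot("scene","s5");P=cloud(d,p);X,Y,Z=P[...,0],P[...,1],P[...,2]
it,dt,pt=shot("top","t5")
cv2.imwrite("pics/v5.png",cv2.resize(np.hstack([im[110:270,150:320,::-1],it[120:280,290:460,::-1]]),None,fx=2.3,fy=2.3,interpolation=cv2.INTER_CUBIC))
comp(P,(X>.36)&(X<.57)&(abs(Y+.177)<.05)&(Z>.089)&(Z<.11),'ankle',20)
comp(P,(X>.36)&(X<.575)&(abs(Y+.177)<.05)&(Z>.026)&(Z<.11),'lastS',20)
comp(P,(X>.575)&(X<.65)&(abs(Y+.177)<.05)&(Z>.056)&(Z<.075),'jaw/knob',8)
t=np.array([.660,-.173,.06]);print('tool delta mm',o['position'],(R.T@(t-o['position'])*1000).round(1))
E
```

```text
time_s: 10.82
position: [0.4291, -0.1777, 0.0834]
tcp_rot: [[0.021, -1.0, -0.001], [-1.0, -0.021, 0.0], [-0.0, 0.001, -1.0]]
force: [-0.4, 0.1, -0.2]
width: 0.848
time_s: 11.23
position: [0.4283, -0.1771, 0.122]
tcp_rot: [[0.021, -1.0, -0.004], [-1.0, -0.021, 0.002], [-0.002, 0.004, -1.0]]
force: [0.7, 0.3, -0.7]
width: 0.94
time_s: 11.65
position: [0.6062, -0.1738, 0.1536]
tcp_rot: [[0.021, -1.0, 0.0], [-1.0, -0.021, -0.0], [0.0, -0.0, -1.0]]
force: [-0.4, -1.3, -0.6]
width: 0.231
time_s: 12.07
position: [0.6682, -0.1726, 0.1528]
tcp_rot: [[0.022, -1.0, -0.001], [-1.0, -0.022, 0.0], [-0.0, 0.001, -1.0]]
force: [0.4, -0.0, -1.1]
width: 0.004
ankle 161 [ 430.3 -176.3   42.7   74.3   83.6] [[391.0, -193.0], [465.0, -202.0], [470.0, -159.0], [396.0, -151.0]] z 0.0951 mean [ 430.4 -172.8   94.8]
lastS 1007 [ 458.6 -169.    59.6  184.1   86.7] [[365.0, -193.0], [549.0, -204.0], [552.0, -145.0], [368.0, -134.0]] z 0.0571 mean [ 461.  -162.3   60.4]
jaw/knob 59 [ 587.5 -172.9   72.7   11.8   89.1] [[581.0, -209.0], [593.0, -209.0], [594.0, -137.0], [582.0, -136.0]] z 0.0617 mean [ 588.4 -172.8   61.7]
jaw/knob 56 [ 629.6 -172.3   23.2   22.3   40.2] [[614.0, -171.0], [628.0, -188.0], [646.0, -173.0], [631.0, -156.0]] z 0.0654 mean [ 630.8 -170.8   64. ]
tool delta mm [ 0.66820341 -0.17255103  0.15278341] [ 0.3  8.1 92.8]
```

View pics/v5.png

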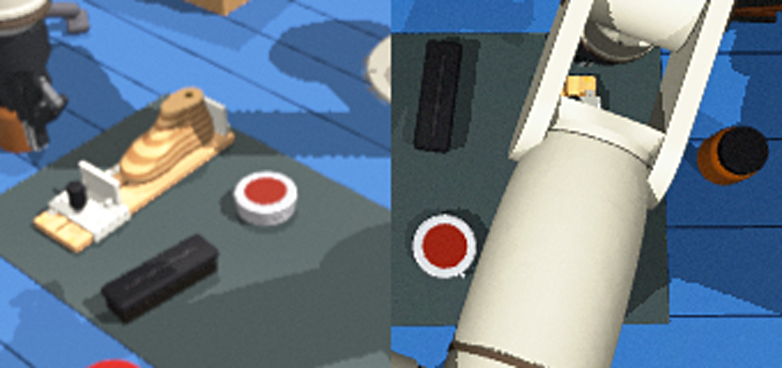

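The last stands sole-down along the board with its heel at the stop; jaw and knob are still at their starting place. I'll lower the closed fingers behind the knob and push.

```bash
python3 -m creep '[{"rx":0,"ry":0,"rz":0,"x":0,"y":0,"z":20,"grip":0},{"rx":0,"ry":0,"rz":0,"x":0,"y":0,"z":45,"grip":0},{"rx":0,"ry":0,"rz":0,"x":0,"y":0,"z":70,"grip":0},{"rx":0,"ry":0,"rz":0,"x":0,"y":0,"z":86,"grip":0},{"rx":0,"ry":0,"rz":0,"x":0,"y":0,"z":92,"grip":0}]'
python3 -m creep '[{"rx":0,"ry":0,"rz":0,"x":0,"y":2,"z":0,"grip":0},{"rx":0,"ry":0,"rz":0,"x":0,"y":5,"z":0,"grip":0},{"rx":0,"ry":0,"rz":0,"x":0,"y":10,"z":0,"grip":0},{"rx":0,"ry":0,"rz":0,"x":0,"y":15,"z":0,"grip":0},{"rx":0,"ry":0,"rz":0,"x":0,"y":20,"z":0,"grip":0}]'
```

```text
time_s: 12.58
position: [0.6666, -0.1725, 0.0592]
tcp_rot: [[0.021, -1.0, -0.003], [-1.0, -0.021, 0.001], [-0.001, 0.003, -1.0]]
force: [-0.9, -0.5, -0.8]
width: -0.007
time_s: 13.0
position: [0.6481, -0.1733, 0.0626]
tcp_rot: [[0.021, -1.0, 0.001], [-1.0, -0.021, -0.0], [0.0, -0.001, -1.0]]
force: [-0.6, 0.7, 0.4]
width: 0.0
```

```bash
python3 -m creep '[{"rx":0,"ry":0,"rz":0,"x":0,"y":2,"z":0,"grip":0},{"rx":0,"ry":0,"rz":0,"x":0,"y":4,"z":0,"grip":0},{"rx":0,"ry":0,"rz":0,"x":0,"y":6,"z":0,"grip":0},{"rx":0,"ry":0,"rz":0,"x":0,"y":8,"z":0,"grip":0},{"rx":0,"ry":0,"rz":0,"x":0,"y":10,"z":0,"grip":0}]'
python3 - <<'E'
from h import *
im,d,p=shot("scene","s6");P=cloud(d,p);X,Y,Z=P[...,0],P[...,1],P[...,2]
o=get_obs();print(o['position'],o['force'])
comp(P,(X>.53)&(X<.605)&(abs(Y+.177)<.05)&(Z>.056)&(Z<.075),'jaw',8)
E
```

```text
time_s: 13.42
position: [0.6388, -0.1734, 0.0623]
tcp_rot: [[0.021, -1.0, 0.002], [-1.0, -0.021, -0.0], [0.0, -0.002, -1.0]]
force: [2.2, 0.3, 7.0]
width: 0.001
[ 0.63856301 -0.17346637  0.06230776] [2.27873163 0.996181   6.67122581]
jaw 56 [ 580.1 -170.5   12.7   63.     2.2] [[573.0, -139.0], [575.0, -202.0], [588.0, -202.0], [585.0, -139.0]] z 0.062 mean [ 580.7 -168.3   61.7]
```

```bash
python3 -m creep '[{"rx":0,"ry":0,"rz":0,"x":0,"y":3,"z":-1.5,"grip":0},{"rx":0,"ry":0,"rz":0,"x":0,"y":7,"z":-1.5,"grip":0},{"rx":0,"ry":0,"rz":0,"x":0,"y":11,"z":-1.5,"grip":0},{"rx":0,"ry":0,"rz":0,"x":0,"y":14,"z":-1.5,"grip":0},{"rx":0,"ry":0,"rz":0,"x":0,"y":16,"z":-1.5,"grip":0}]'
python3 -m creep '[{"rx":0,"ry":0,"rz":0,"x":0,"y":0.5,"z":0,"grip":0},{"rx":0,"ry":0,"rz":0,"x":0,"y":1,"z":0,"grip":0},{"rx":0,"ry":0,"rz":0,"x":0,"y":1.5,"z":0,"grip":0},{"rx":0,"ry":0,"rz":0,"x":0,"y":2,"z":0,"grip":0},{"rx":0,"ry":0,"rz":0,"x":0,"y":2,"z":0,"grip":0}]'
python3 - <<'E'
from h import *
im,d,p=shot("scene","s7");P=cloud(d,p);X,Y,Z=P[...,0],P[...,1],P[...,2]
o=get_obs();print(o['position'],o['force'])
comp(P,(X>.53)&(X<.605)&(abs(Y+.177)<.05)&(Z>.058)&(Z<.075),'jaw',8)
cv2.imwrite("pics/v7.png",cv2.resize(im[130:240,150:280,::-1],None,fx=5,fy=5,interpolation=cv2.INTER_CUBIC))
E
```

```text
time_s: 13.88
position: [0.6218, -0.1736, 0.0628]
tcp_rot: [[0.021, -1.0, -0.0], [-1.0, -0.021, 0.0], [-0.0, 0.0, -1.0]]
force: [0.2, -0.0, -1.2]
width: 0.002
time_s: 14.3
position: [0.6204, -0.1737, 0.0629]
tcp_rot: [[0.021, -1.0, -0.0], [-1.0, -0.021, 0.0], [-0.0, 0.0, -1.0]]
force: [0.1, 0.3, 0.2]
width: 0.002
[ 0.6204595  -0.17363991  0.06295975] [ 0.17832375 -0.04681348 -0.67857172]
jaw 48 [ 578.9 -168.4   10.5   60.     1.6] [[573.0, -139.0], [575.0, -199.0], [585.0, -198.0], [583.0, -138.0]] z 0.0618 mean [ 579.7 -168.3   61.8]
```

View pics/v7.png

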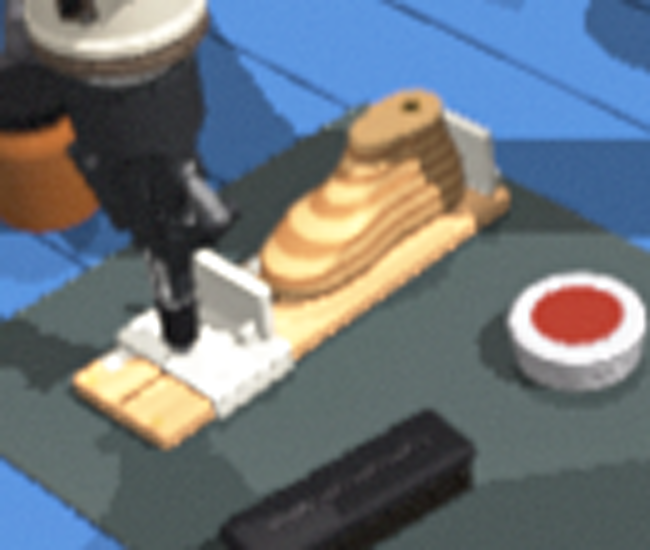

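The finger slid up over the knob: the jaw stays at about 574 while the TCP is at 620. The tips are higher than I assumed. I'll lift, go back behind the knob and measure the tips.

```bash
python3 -m creep '[{"rx":0,"ry":0,"rz":0,"x":0,"y":0,"z":-10,"grip":0},{"rx":0,"ry":0,"rz":0,"x":0,"y":0,"z":-25,"grip":0},{"rx":0,"ry":0,"rz":0,"x":0,"y":-15,"z":-25,"grip":0},{"rx":0,"ry":0,"rz":0,"x":0,"y":-35,"z":-25,"grip":0},{"rx":0,"ry":0,"rz":0,"x":0,"y":-42,"z":-25,"grip":0}]'
python3 - <<'E'
from h import *
im,d,p=shot("scene","s8");P=cloud(d,p);X,Y,Z=P[...,0],P[...,1],P[...,2]
o=get_obs();t=o['position'];print(t,o['force'])
m=(abs(X-t[0])<.04)&(abs(Y-t[1])<.05)&(Z>.03)
for z in range(40,170,8):
    q=P[m&(abs(Z*1000-z)<4)]
    if len(q):print(z,len(q),(q[:,:2].min(0)*1000).round(0),(q[:,:2].max(0)*1000).round(0))
comp(P,(X>.53)&(X<.6)&(abs(Y+.177)<.05)&(Z>.058)&(Z<.075),'jaw',8)
cv2.imwrite("pics/v8.png",cv2.resize(im[130:240,150:280,::-1],None,fx=5,fy=5,interpolation=cv2.INTER_CUBIC))
E
```

```text
time_s: 14.77
position: [0.6643, -0.1728, 0.0892]
tcp_rot: [[0.021, -1.0, 0.002], [-1.0, -0.021, -0.0], [0.0, -0.002, -1.0]]
force: [0.0, -0.4, 0.2]
width: -0.001
[ 0.66426127 -0.17271389  0.08853163] [-0.51701147 -0.75866236 -0.93904763]
40 9 [ 624. -183.] [ 633. -165.]
48 11 [ 625. -177.] [ 632. -165.]
56 11 [ 625. -180.] [ 632. -164.]
64 14 [ 625. -183.] [ 633. -162.]
72 2 [ 626. -178.] [ 628. -167.]
96 7 [ 660. -176.] [ 674. -161.]
104 16 [ 655. -176.] [ 676. -158.]
112 21 [ 658. -186.] [ 676. -155.]
120 21 [ 655. -175.] [ 677. -156.]
128 14 [ 660. -176.] [ 676. -156.]
136 13 [ 655. -198.] [ 677. -156.]
144 43 [ 655. -202.] [ 678. -138.]
152 29 [ 655. -206.] [ 679. -130.]
160 53 [ 651. -216.] [ 683. -124.]
168 41 [ 659. -222.] [ 683. -124.]
jaw 50 [ 579.5 -174.4   67.8    9.8   89.5] [[574.0, -208.0], [584.0, -208.0], [585.0, -141.0], [575.0, -140.0]] z 0.0624 mean [ 579.4 -172.5   62.4]
```

View pics/v8.png

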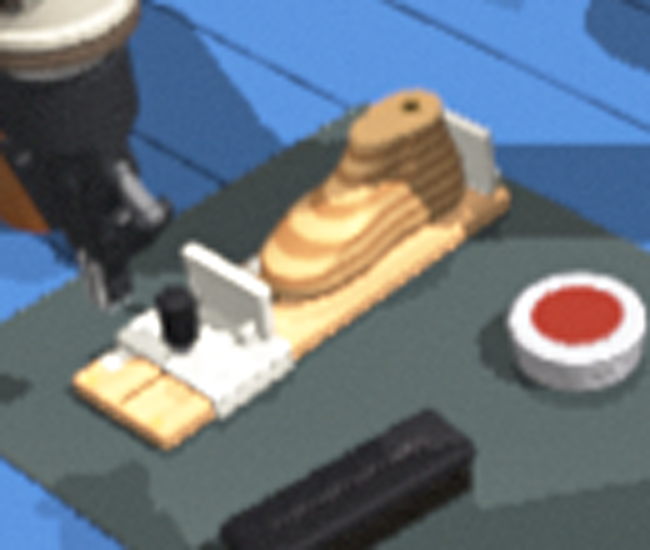

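Scene crop: the knob at (178,318) is free, and the jaw is about 20 mm from the toe (face about x=575). The fingertips end about 3 mm above the TCP, where 19 mm below was expected, so I'll go about 20 mm lower.

```bash
python3 -m creep '[{"rx":0,"ry":0,"rz":0,"x":0,"y":-3,"z":10,"grip":0},{"rx":0,"ry":0,"rz":0,"x":0,"y":-3,"z":22,"grip":0},{"rx":0,"ry":0,"rz":0,"x":0,"y":-3,"z":34,"grip":0},{"rx":0,"ry":0,"rz":0,"x":0,"y":-3,"z":42,"grip":0},{"rx":0,"ry":0,"rz":0,"x":0,"y":-3,"z":46,"grip":0}]'
python3 -m creep '[{"rx":0,"ry":0,"rz":0,"x":0,"y":3,"z":0,"grip":0},{"rx":0,"ry":0,"rz":0,"x":0,"y":8,"z":0,"grip":0},{"rx":0,"ry":0,"rz":0,"x":0,"y":13,"z":0,"grip":0},{"rx":0,"ry":0,"rz":0,"x":0,"y":18,"z":0,"grip":0},{"rx":0,"ry":0,"rz":0,"x":0,"y":23,"z":0,"grip":0}]'
python3 -m creep '[{"rx":0,"ry":0,"rz":0,"x":0,"y":2,"z":0,"grip":0},{"rx":0,"ry":0,"rz":0,"x":0,"y":4,"z":0,"grip":0},{"rx":0,"ry":0,"rz":0,"x":0,"y":6,"z":0,"grip":0},{"rx":0,"ry":0,"rz":0,"x":0,"y":8,"z":0,"grip":0},{"rx":0,"ry":0,"rz":0,"x":0,"y":10,"z":0,"grip":0}]'
python3 - <<'E'
from h import *
im,d,p=shot("scene","s9");P=cloud(d,p);X,Y,Z=P[...,0],P[...,1],P[...,2]
o=get_obs();print(o['position'],o['force'])
comp(P,(X>.555)&(X<.6)&(abs(Y+.177)<.05)&(Z>.058)&(Z<.075),'jaw',8)
E
```

```text
time_s: 15.23
position: [0.6642, -0.1725, 0.0397]
tcp_rot: [[0.021, -1.0, -0.003], [-1.0, -0.021, 0.001], [-0.001, 0.003, -1.0]]
force: [-1.0, 0.1, -0.7]
width: -0.0
time_s: 15.65
position: [0.642, -0.1733, 0.0426]
tcp_rot: [[0.021, -1.0, 0.001], [-1.0, -0.021, -0.0], [0.0, -0.001, -1.0]]
force: [2.4, 0.3, -0.2]
width: 0.001
time_s: 16.07
position: [0.6324, -0.1735, 0.0421]
tcp_rot: [[0.021, -1.0, 0.0], [-1.0, -0.021, -0.0], [0.0, -0.0, -1.0]]
force: [2.5, -0.5, 1.9]
width: -0.001
[ 0.63211173 -0.17345514  0.04206807] [ 2.4779862  -0.90585946 -0.16648716]
jaw 38 [ 567.9 -163.5   47.1   12.4   88.5] [[561.0, -187.0], [573.0, -187.0], [575.0, -140.0], [562.0, -140.0]] z 0.0617 mean [ 568.6 -161.2   61.8]
```

```bash
python3 -m creep '[{"rx":0,"ry":0,"rz":0,"x":0,"y":2,"z":0,"grip":0},{"rx":0,"ry":0,"rz":0,"x":0,"y":4,"z":0,"grip":0},{"rx":0,"ry":0,"rz":0,"x":0,"y":6,"z":0,"grip":0},{"rx":0,"ry":0,"rz":0,"x":0,"y":7,"z":0,"grip":0},{"rx":0,"ry":0,"rz":0,"x":0,"y":7,"z":0,"grip":0}]'
python3 -m creep '[{"rx":0,"ry":0,"rz":0,"x":0,"y":0.3,"z":0,"grip":0},{"rx":0,"ry":0,"rz":0,"x":0,"y":0.6,"z":0,"grip":0},{"rx":0,"ry":0,"rz":0,"x":0,"y":0.9,"z":0,"grip":0},{"rx":0,"ry":0,"rz":0,"x":0,"y":1.2,"z":0,"grip":0},{"rx":0,"ry":0,"rz":0,"x":0,"y":1.5,"z":0,"grip":0}]'
```

```text
time_s: 16.53
position: [0.6251, -0.1736, 0.0419]
tcp_rot: [[0.021, -1.0, -0.0], [-1.0, -0.021, 0.0], [-0.0, 0.0, -1.0]]
force: [-0.5, -0.2, -0.2]
width: -0.001
time_s: 16.95
position: [0.6239, -0.1736, 0.042]
tcp_rot: [[0.021, -1.0, 0.0], [-1.0, -0.021, 0.0], [-0.0, -0.0, -1.0]]
force: [2.0, 0.8, -0.8]
width: 0.002
```

```bash
python3 -m creep '[{"rx":0,"ry":0,"rz":0,"x":0,"y":0.3,"z":0,"grip":0},{"rx":0,"ry":0,"rz":0,"x":0,"y":0.6,"z":0,"grip":0},{"rx":0,"ry":0,"rz":0,"x":0,"y":0.9,"z":0,"grip":0},{"rx":0,"ry":0,"rz":0,"x":0,"y":1.2,"z":0,"grip":0},{"rx":0,"ry":0,"rz":0,"x":0,"y":1.5,"z":0,"grip":0}]'
```

```text
time_s: 17.37
position: [0.6223, -0.1736, 0.0419]
tcp_rot: [[0.021, -1.0, -0.0], [-1.0, -0.021, 0.0], [-0.0, 0.0, -1.0]]
force: [2.8, 0.3, -0.3]
width: -0.007
```

```bash
python3 -m creep '[{"rx":0,"ry":0,"rz":0,"x":0,"y":0.2,"z":0,"grip":0},{"rx":0,"ry":0,"rz":0,"x":0,"y":0.4,"z":0,"grip":0},{"rx":0,"ry":0,"rz":0,"x":0,"y":0.6,"z":0,"grip":0},{"rx":0,"ry":0,"rz":0,"x":0,"y":0.8,"z":0,"grip":0},{"rx":0,"ry":0,"rz":0,"x":0,"y":1,"z":0,"grip":0}]'
```

```text
time_s: 17.78
position: [0.6214, -0.1736, 0.042]
tcp_rot: [[0.021, -1.0, -0.0], [-1.0, -0.021, 0.0], [-0.0, 0.0, -1.0]]
force: [2.0, 0.2, -0.9]
width: -0.005
```

```bash
python3 -m creep '[{"rx":0,"ry":0,"rz":0,"x":0,"y":0.2,"z":0,"grip":0},{"rx":0,"ry":0,"rz":0,"x":0,"y":0.4,"z":0,"grip":0},{"rx":0,"ry":0,"rz":0,"x":0,"y":0.6,"z":0,"grip":0},{"rx":0,"ry":0,"rz":0,"x":0,"y":0.8,"z":0,"grip":0},{"rx":0,"ry":0,"rz":0,"x":0,"y":1,"z":0,"grip":0}]'
```

```text
time_s: 18.2
position: [0.6204, -0.1737, 0.042]
tcp_rot: [[0.021, -1.0, -0.0], [-1.0, -0.021, 0.0], [-0.0, 0.0, -1.0]]
force: [2.3, 0.1, -1.5]
width: -0.0
```

```bash
python3 -m creep '[{"rx":0,"ry":0,"rz":0,"x":0,"y":0.2,"z":0,"grip":0},{"rx":0,"ry":0,"rz":0,"x":0,"y":0.4,"z":0,"grip":0},{"rx":0,"ry":0,"rz":0,"x":0,"y":0.6,"z":0,"grip":0},{"rx":0,"ry":0,"rz":0,"x":0,"y":0.8,"z":0,"grip":0},{"rx":0,"ry":0,"rz":0,"x":0,"y":1,"z":0,"grip":0}]'
```

```text
time_s: 18.62
position: [0.6195, -0.1737, 0.042]
tcp_rot: [[0.021, -1.0, 0.0], [-1.0, -0.021, 0.0], [-0.0, -0.0, -1.0]]
force: [4.0, -0.4, -2.8]
width: 0.004
```

```bash
python3 -m creep '[{"rx":0,"ry":0,"rz":0,"x":0,"y":0.2,"z":0,"grip":0},{"rx":0,"ry":0,"rz":0,"x":0,"y":0.4,"z":0,"grip":0},{"rx":0,"ry":0,"rz":0,"x":0,"y":0.6,"z":0,"grip":0},{"rx":0,"ry":0,"rz":0,"x":0,"y":0.8,"z":0,"grip":0},{"rx":0,"ry":0,"rz":0,"x":0,"y":0.8,"z":0,"grip":0}]'; python3 - <<'E'
from h import *
im,d,p=shot("scene","s10");P=cloud(d,p);X,Y,Z=P[...,0],P[...,1],P[...,2]
comp(P,(X>.535)&(X<.6)&(abs(Y+.177)<.05)&(Z>.058)&(Z<.075),'jaw',8)
E
```

```text
time_s: 19.03
position: [0.6191, -0.1737, 0.0421]
tcp_rot: [[0.021, -1.0, 0.001], [-1.0, -0.021, 0.0], [-0.0, -0.001, -1.0]]
force: [7.1, 0.3, -4.0]
width: -0.001
jaw 38 [ 554.5 -162.9   43.4   12.6   88.6] [[548.0, -184.0], [560.0, -185.0], [561.0, -141.0], [549.0, -141.0]] z 0.0625 mean [ 555.7 -160.6   62.2]
jaw 15 [ 592.8 -164.9    6.4   14.3   87.9] [[586.0, -168.0], [600.0, -168.0], [600.0, -162.0], [586.0, -161.0]] z 0.0642 mean [ 594.1 -165.4   63.8]
```

```bash
python3 -m creep '[{"rx":0,"ry":0,"rz":0,"x":0,"y":0.2,"z":0,"grip":0},{"rx":0,"ry":0,"rz":0,"x":0,"y":0.4,"z":0,"grip":0},{"rx":0,"ry":0,"rz":0,"x":0,"y":0.5,"z":0,"grip":0},{"rx":0,"ry":0,"rz":0,"x":0,"y":0.5,"z":0,"grip":0},{"rx":0,"ry":0,"rz":0,"x":0,"y":0.5,"z":0,"grip":0}]'
```

```text
time_s: 19.5
position: [0.619, -0.1737, 0.0421]
tcp_rot: [[0.021, -1.0, 0.002], [-1.0, -0.021, -0.0], [0.0, -0.002, -1.0]]
force: [12.2, 0.7, -5.6]
width: 0.002
```

The jaw is firm now: force rises with no further travel. I'll back off, lift, get clear and check.

```bash
python3 -m creep '[{"rx":0,"ry":0,"rz":0,"x":0,"y":-0.7,"z":0,"grip":0},{"rx":0,"ry":0,"rz":0,"x":0,"y":-2,"z":0,"grip":0},{"rx":0,"ry":0,"rz":0,"x":0,"y":-8,"z":0,"grip":0},{"rx":0,"ry":0,"rz":0,"x":0,"y":-20,"z":0,"grip":0},{"rx":0,"ry":0,"rz":0,"x":0,"y":-30,"z":0,"grip":0}]'
python3 -m creep '[{"rx":0,"ry":0,"rz":0,"x":0,"y":-5,"z":-20,"grip":0},{"rx":0,"ry":0,"rz":0,"x":0,"y":-5,"z":-55,"grip":0},{"rx":0,"ry":0,"rz":0,"x":0,"y":-5,"z":-95,"grip":0},{"rx":0,"ry":0,"rz":0,"x":0,"y":-5,"z":-130,"grip":0},{"rx":0,"ry":0,"rz":0,"x":0,"y":-5,"z":-150,"grip":0}]'
python3 -m creep '[{"rx":0,"ry":0,"rz":0,"x":20,"y":0,"z":0,"grip":0},{"rx":0,"ry":0,"rz":0,"x":60,"y":0,"z":0,"grip":0},{"rx":0,"ry":0,"rz":0,"x":100,"y":0,"z":0,"grip":0},{"rx":0,"ry":0,"rz":0,"x":140,"y":0,"z":0,"grip":0},{"rx":0,"ry":0,"rz":0,"x":160,"y":0,"z":0,"grip":0}]'
python3 - <<'E'
from h import *
o=get_obs();print(o['position'],o['force'])
im,d,p=shot("scene","s11");it,dt,pt=shot("top","t11")
for n,(dd,pp) in dict(scene=(d,p),top=(dt,pt)).items():
    P=cloud(dd,pp);X,Y,Z=P[...,0],P[...,1],P[...,2];print(n)
    G=abs(Y+.177)<.05
    comp(P,G&(X>.54)&(X<.575)&(Z>.056)&(Z<.075),'jaw',8)
    comp(P,G&(X>.36)&(X<.5)&(Z>.089)&(Z<.11),'ankle',15)
    comp(P,G&(X>.33)&(X<.549)&(Z>.026)&(Z<.11),'last+stop',15)
a=cv2.resize(im[130:250,150:280,::-1],(390,360),interpolation=cv2.INTER_CUBIC);b=cv2.resize(it[130:262,310:453,::-1],(390,360),interpolation=cv2.INTER_CUBIC)
cv2.imwrite("pics/v11.png",np.hstack([a,b]))
E
```

```text
time_s: 19.92
position: [0.6487, -0.1732, 0.0422]
tcp_rot: [[0.021, -1.0, -0.0], [-1.0, -0.021, -0.0], [0.0, 0.0, -1.0]]
force: [1.2, 0.1, 0.4]
width: -0.001
time_s: 20.33
position: [0.6539, -0.1733, 0.1968]
tcp_rot: [[0.021, -1.0, 0.004], [-1.0, -0.021, -0.002], [0.002, -0.004, -1.0]]
force: [0.6, 0.2, 0.9]
width: 0.002
time_s: 20.75
position: [0.6558, -0.3373, 0.1915]
tcp_rot: [[0.019, -1.0, -0.001], [-1.0, -0.019, -0.001], [0.001, 0.001, -1.0]]
force: [-1.0, 0.3, -0.7]
width: -0.002
[ 0.65581655 -0.33726006  0.19152739] [-0.97846233  0.3458885  -0.7459132 ]
scene
jaw 57 [ 554.6 -173.2    9.7   70.     4.1] [[547.0, -139.0], [552.0, -208.0], [562.0, -208.0], [557.0, -138.0]] z 0.0623 mean [ 555.6 -172.2   61.7]
ankle 160 [ 429.1 -172.4   72.8   42.8   12.6] [[389.0, -159.0], [398.0, -201.0], [469.0, -185.0], [460.0, -144.0]] z 0.095 mean [ 429.8 -172.9   94.8]
last+stop 955 [ 454.2 -169.1   59.7  172.4   88.3] [[367.0, -196.0], [539.0, -202.0], [541.0, -142.0], [369.0, -137.0]] z 0.0585 mean [ 456.1 -161.8   61.6]
top
jaw 70 [ 5.541e+02 -1.757e+02  9.300e+00  6.970e+01  3.000e-01] [[549.0, -141.0], [550.0, -211.0], [559.0, -211.0], [559.0, -141.0]] z 0.0648 mean [ 554.5 -175.    64.7]
ankle 160 [ 435.7 -168.2   28.    70.2   64.2] [[398.0, -166.0], [461.0, -196.0], [473.0, -171.0], [410.0, -140.0]] z 0.0954 mean [ 437.6 -170.2   95.6]
last+stop 790 [ 468.6 -176.   161.    59.6    3.3] [[387.0, -151.0], [390.0, -210.0], [551.0, -201.0], [547.0, -142.0]] z 0.0599 mean [ 475.4 -167.6   64.1]
```

View pics/v11.png

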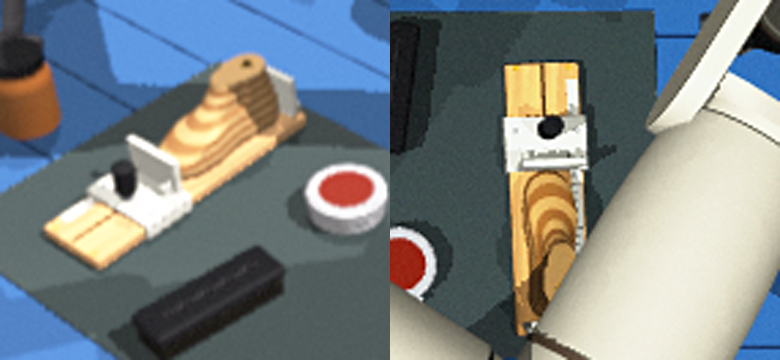

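Both views show the last nipped between stop and jaw, the board aligned, and tin, brush and jar unmoved. The jaw-to-stop distance measures about 169 mm against the last's 170. Handing in.

```bash
python3 -c "
from cell import *
print(arm.hand_in())"
```

```text
the job is handed in; nothing more can be done
None
```

The last is on the gauge, sole down along the middle of the board with its heel at the stop, and the jaw is closed on its toe. I handed the job in at about 21 s with the arm clear of everything; no verdict was reported.

- **Placing:** I picked up the last nearest the base, set it on the board, and slid it back until the heel touched the stop (about 9 N). I then eased off and let go.
- **Closing the jaw:** I pushed the knob with shut fingers until the force rose to about 12 N with almost no further travel. About 2 N of that is the slide's own friction. Then I withdrew.
- **Last checks:** The cameras put the faces of stop and jaw about 169 mm apart, against the last's 170 mm, which is within the calibration error. The final pictures show no gap at the toe, and tin, brush and jar look unmoved. The hammer and heel blocks are outside that last view.

**What went wrong or stayed unsure:**
- **First push failed:** The fingers rode over the top of the knob. The fingertips showed about 3 mm above the tool point, where the description puts them 19 mm ahead of it. The second push, 20 mm lower, worked.
- **Pressing on the board:** I briefly pressed the last onto the board with 24 N while setting it down.
- **Heel end:** The arm partly hid the heel in the final top view. Contact there rests on the scene view, the forces and the measured distance.

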